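# Stop the parts dryer and lift out the nipple with tongs

### The job

Take the sprung tongs from their stand, squeeze them shut and press the parts dryer's small sunken stop button fully down with their tips. Then open the tongs a little without letting go of them, close them on the brass hex nipple in the dryer's tray and finish holding it up in the tongs, still, with the nipple at least 12 cm above the table top. The gripper itself must not touch the nipple or the button, and the other fittings are to be left where they are.

Things in the scene. Friction and masses are not known exactly. Their poses are not given: they have to be found in the camera images.
- tongs: upright bare steel tongs, 124 mm tall, tips down, 110 g. Origin midway between the tip ends of the open tongs; z up to the head, y the line along which the legs close. Head: bar 16 (x) x 21 (y) x 11 mm at z = 118 mm; two coupled flat legs, 14 mm wide (x), 4 mm thick, hinged in it. Springs push them apart, 6 N (open) to 10 N (shut) at the grip place: legs follow the fingers that hold them
- tongs_grip (a point): the place to hold the tongs, from above, one finger outside each leg: midway between the legs, 90 mm above the tip ends, 34 mm below the head's top. Over both legs the tongs measure there 40 mm open, 33 mm with legs parallel, 27 mm shut. While carrying, let the fingers open only part way (to 36 to 38 mm): the springs then keep the legs pressed on the fingers
- tongs_jaw (a point): midway between the tips' inner faces, 8 mm above the tip ends; axes as the tongs'
- tongs_leg (a joint): turn of each leg from rest (rad): 0 = fully open, tips 53 mm apart inside (61 mm outside); 0.12 = legs parallel, tips 25 mm apart, tip ends 1.6 mm below the tongs' origin; 0.224 = shut, tips together, then measuring 14 (x) by 9 mm (y), their ends 2 mm below the origin
- tongs_stand: grey block 50 (x) x 100 (y) x 36 mm on a 66 x 116 mm foot, fixed; origin under its centre, z up. The tongs stand in its 18 (x) x 74 (y) mm pocket, whose floor is 6 mm above the table; tongs and stand start with the same axes. Lift the tongs straight up 35 mm to clear it
- dryer: grey bench parts dryer, fixed; origin on the table under the middle of its open tray, z up. Tray inside 92 (x) x 226 (y) mm, floor 26 mm above the table, rim 34 mm. Control block, 100 (x) x 64 (y) mm, top 44 mm above the table, centred at y = +149 mm. Three fittings lie in the tray in any order, about 72 mm apart along y
- stop_button_top (a point): centre of the stop button's top face. Round button, 20 mm across, at the bottom of a 26 mm round hole in the control block's top; its face is 8 mm below that top, at 36 mm above the table
- stop_button (a joint): how far the stop button is pressed down (m): 0 = up, 0.005 = fully down. The spring needs 2 N to start and 4.5 N fully down, and returns it
- nipple: brass hex nipple lying in the tray, 47 mm long (its y), 25 mm wide (its x), 22 mm high; origin under its centre, z up. Mass 50 to 100 g
- end_cap: cream round pipe end cap in the tray, 46 mm across, 33 mm high; origin under its centre; to be left alone
- elbow: cream pipe elbow in the tray, 47 x 47 x 30 mm; origin under its centre; to be left alone
Mind the look-alikes: they are no part of the job. There is more than one size of the tongs; the job needs the smaller.

How it is judged:
By the outcome, as a careful person would: the job done as asked, in the order asked, and still so for the second after the job is handed in, while the arm keeps its last pose, push and grip.
It also fails if it takes over 67 s, if anything falls off the work surface, if the arm or the gripper's body presses on something with over 40 N, if the wrist force passes 120 N, or if a joint passes its speed limit or range.

### The arm

A 6-joint arm with a two-finger parallel gripper is mounted at the origin on a cart in front of the work surface, level with it; the furniture and walls round the work are solid. World frame = base frame: x ahead of the robot, y to its left, z up, the work surface at z = 0. Lengths are in m, angles in rad, forces in N, time in s.
With the tool pointing down it reaches from about 0.325 to 0.775 m from the base axis. Payload 9.3 kg.
Tool frame: the origin (TCP) lies at the very end of the fingers, on their centre line; the grasp point (between the pads) lies 19 mm behind it; z points along the fingers, y is the line along which they close (so a half turn about z gives the same grasp; the last joint's range is limited). The gripper opens to 85 mm and grips with 20 to 120 N. Pads are 22 mm wide; open, the fingers measure 114 mm over their backs; the gripper's body (76 mm by 85 mm) begins 54 mm behind the grasp point. The pads swing forward as they close: fully open they stand 13 mm farther back than shut.
Start: joints at [1.114, 0.259, 0.021, 1.334, 0, 1.418], TCP at [0.165, 0.525, 0.231] pointing down, gripper open.
Joint ranges: [-3.04, 3.04], [-0.91, 1.82], [-1.04, 1.36], [-1.92, 1.95], [-1.52, 1.45], [-3.14, 3.14]. Speed limits (rad/s): [2.22, 2.22, 2.79, 3.14, 3.14, 3.14].

### API

Orientations are given as a unit quaternion [x, y, z, w].
In Python, from workcell import state, camera, hand_in gives the robot as it stands.
- The arm moves only by the shell command python3 -m handwheel 'ROWS' [FORCE]. ROWS is JSON, a list that holds one entry, the list of rows, each a list of 7 numbers: the opening, from -1 (shut) to 1 (fully open), then the shift along the tool's x, y, z as a fraction of full scale, then the turn, a rotation vector about the tool's x, y, z as a fraction of full scale. A call has 1 to 12 rows; each row is the pose to reach, as a shift and turn from the pose commanded when the call began, along the tool's axes at that moment, turning the shorter way round; what a row does not reach only later rows make up. Full scale, the value 1, is 0.12 m for a shift and pi rad for a turn. A row lasts 1/12 s, in which the tool goes at most 41.7 mm and 7.16 degrees, less where a joint would pass 70% of its speed; a pose out of reach is approached as far as the arm can. A call with a number of a shift or a turn outside -1 to 1 is refused whole. A call with a gripper value outside its range is refused whole. The fingers move at their own pace and stop on an object; FORCE is the grip in N (left out, the last holds). Time passes only in rows, so rows that repeat a pose let the fingers close. It gives the time, the measured TCP pose, the force, the opening and the grip force at its end, in the units of the state.
- state(): the state, without advancing time (a new reading comes with each control period).
- camera(name): name is "scene" or "top" or "wrist"; returns a dict with "img" (480x640x3 uint8, red, green, blue), "depth" (480x640 float32, m along the optical axis (not along the pixel's ray), 0 where there is no reading), "fx", "fy", "cx", "cy" (pixels), "D" ([k1, k2, p1, p2, k3] as OpenCV has them; the pictures are not rectified), "R" (3x3) and "t" (3): a world point X has camera coordinates R X + t; the wrist camera has in their place "mount" (4x4, takes a point from camera to tool coordinates, whose origin is the TCP and whose axes are the flange's). Camera axes: x right, y down, z forward; pixel columns grow to the right and rows downward; lengths in m; the calibration is good to about 2 mm. A picture is of the moment at which its call begins: read the wrist's pose just before it.
- hand_in(): hands the job in; it is judged then, once.
The state is a dict: "t": time; "joint_pos": joint angles; "dq": joint speeds; "effort": joint torques, N m; "eef_pos": TCP position; "tcp_rot": TCP orientation; "contact_force": force on the tool from outside, world axes, zero at the start; "torque": the same for the moment, N m; "grip_width": finger opening in m; "grip_force": force on a finger pad.
Only numpy, scipy, OpenCV 4.12 (cv2) and the standard library are available. Lean on these libraries where they do the work, as an engineer would, in place of code of your own. Each camera call takes 0.05 s, during which the arm holds its last target. There are 200 camera calls.

## Working session

There is one attempt and no reset: what is moved stays moved. The work goes in short steps, Python scripts to look and compute and a shell command to move; the robot and the scene stay as the last step left them, time stands still between calls to the robot, and variables do not carry over. Pictures are saved under pics/ and viewed, at most 10 in all, crops included, and the job is handed in when it is done.

```bash
mkdir -p pics; ls; python3 - <<'E'
from workcell import state,camera
import cv2,pickle
print(state())
for n in("top","scene"):
    c=camera(n);pickle.dump(c,open(n+".pkl","wb"));cv2.imwrite(f"pics/{n}1.png",c["img"][:,:,::-1])
    print({k:c[k] for k in c if k not in("img","depth")})
E
```

```text
pics
{'t': 0.0, 'joint_pos': array([1.11441307e+00, 2.59226212e-01, 2.07068333e-02, 1.33369356e+00,
       3.41982249e-05, 1.41821116e+00]), 'dq': array([ 0.00042133,  0.00024652, -0.000435  ,  0.00029458, -0.00090905,
        0.00068302]), 'effort': array([ 4.63238102e-03, -5.55644059e+01,  3.44529784e+01,  1.33400408e-02,
        4.41735267e-05,  9.27718446e-06]), 'eef_pos': array([0.16438468, 0.5245474 , 0.23062607]), 'tcp_rot': array([ 1.51315561e-01,  9.88485255e-01, -6.70597779e-04, -2.28663210e-04]), 'contact_force': array([-0.58522459,  0.30573853,  0.28723075]), 'torque': array([ 0.00300816, -0.01289131,  0.02057174]), 'grip_force': 0.0, 'grip_width': 0.08545248607850002}
{'fx': 558.9646117764016, 'fy': 558.9646117764016, 'cx': 313.5232254873287, 'cy': 236.97566555004175, 'D': array([-0.13466948,  0.        ,  0.        ,  0.        ,  0.        ]), 'R': array([[ 0.02465867, -0.9996921 , -0.00276586],
       [-0.9918779 , -0.0241204 , -0.12488566],
       [ 0.1247805 ,  0.00582291, -0.99216729]]), 't': array([0.04789853, 0.48044606, 1.04707183])}
{'fx': 545.4606652421571, 'fy': 545.4606652421571, 'cx': 316.41777756907805, 'cy': 237.76736381188405, 'D': array([0.00360552, 0.        , 0.        , 0.        , 0.        ]), 'R': array([[ 0.61973604, -0.78462951,  0.01684558],
       [-0.58851951, -0.47882548, -0.6514376 ],
       [ 0.51920326,  0.39380541, -0.75851518]]), 't': array([-0.2458855 ,  0.3448236 ,  0.80030815])}
```

View pics/top1.png

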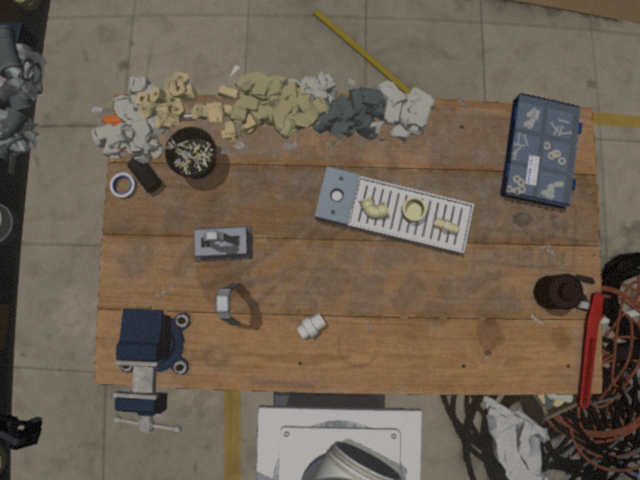

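View pics/scene1.png

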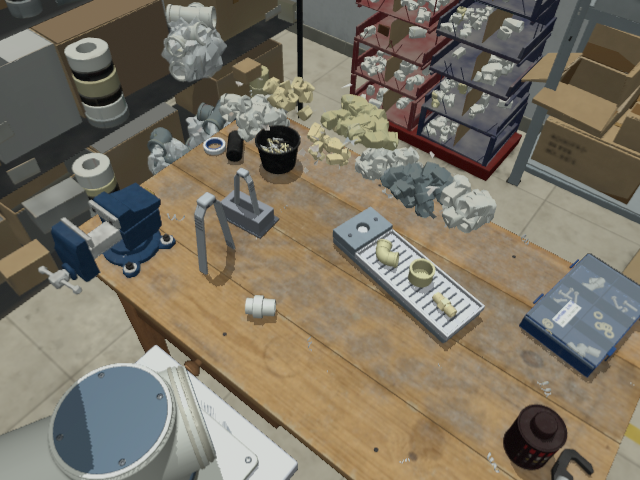

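The top view shows the stand with the small tongs at (222,242) and a larger pair of free-standing tongs at (226,303). The dryer's control block is at (340,196) with a button hole at (337,196). In the tray are the elbow (375,207), the cap (413,209) and the nipple (447,226), and a white coupling lies loose at (312,326).

Look-alikes:
- Tongs: (222,242) in the stand, against the larger free-standing pair at (226,303).
- Nipple: (447,226) in the tray, against the white coupling at (312,326).

I choose the first of each and check them in close crops.

```bash
python3 - <<'E'
import cv2,pickle,numpy as np
t=pickle.load(open("top.pkl","rb"));s=pickle.load(open("scene.pkl","rb"))
a=cv2.resize(t["img"][150:270,180:300],(400,400),interpolation=2);b=cv2.resize(t["img"][160:260,310:480],(800,470)[0:2] and (680,400),interpolation=2)
c=cv2.resize(s["img"][150:280,180:310],(400,400),interpolation=2)
b=cv2.resize(t["img"][160:260,310:480],(510,300),interpolation=2)
d=cv2.resize(s["img"][200:340,325:490],(290,246),interpolation=2)
o=np.zeros((600,800,3),np.uint8)
o[:290,:400]=cv2.resize(a,(400,290));o[:290,400:]=cv2.resize(c,(400,290));o[295:595,:510]=b;o[295:541,510:]=d
cv2.imwrite("pics/crop1.png",o[:,:,::-1])
E
cat > h.py <<'E'
import numpy as np,cv2
from scipy.spatial.transform import Rotation as Ro
def ray(c,px,z):
    K=np.array([[c["fx"],0,c["cx"]],[0,c["fy"],c["cy"]],[0,0,1]])
    u=cv2.undistortPoints(np.array(px,float).reshape(-1,1,2),K,c["D"]).reshape(-1,2)
    d=np.c_[u,np.ones(len(u))]@c["R"]; o=-c["R"].T@c["t"]
    return o+d*((z-o[2])/d[:,2])[:,None]
def proj(c,X):
    K=np.array([[c["fx"],0,c["cx"]],[0,c["fy"],c["cy"]],[0,0,1]])
    return cv2.projectPoints(np.array(X,float).reshape(-1,1,3),cv2.Rodrigues(c["R"])[0],c["t"],K,c["D"])[0].reshape(-1,2)
def wrist():
    from workcell import state,camera
    s=state();c=camera("wrist");T=np.eye(4);T[:3,:3]=Ro.from_quat(s["tcp_rot"]).as_matrix();T[:3,3]=s["eef_pos"]
    M=np.linalg.inv(T@c["mount"]);c["R"]=M[:3,:3];c["t"]=M[:3,3];return c
E
python3 - <<'E'
import pickle,cv2,numpy as np
from h import *
t=pickle.load(open("top.pkl","rb"));im=t["img"]
hsv=cv2.cvtColor(im,cv2.COLOR_RGB2HSV)
# bluish-grey mask : b>=r
m=((im[:,:,2].astype(int)-im[:,:,0]>5)).astype(np.uint8)
m[:,:]=cv2.morphologyEx(m,cv2.MORPH_CLOSE,np.ones((3,3)))
n,l,st,ce=cv2.connectedComponentsWithStats(m)
for i in range(1,n):
    x,y,w,h,A=st[i]
    if A>200 and 150<ce[i][0]<500 and 160<ce[i][1]<340:
        r=cv2.minAreaRect(np.argwhere(l==i)[:,::-1].astype(np.float32))
        bx=cv2.boxPoints(r);print(A,ce[i],bx.round(1).tolist())
        print(ray(t,bx,.036).round(4).tolist(),ray(t,bx,.044)[:,:2].round(4).tolist())
print(ray(t,[(337,196)],.036),ray(t,[(447,226)],.037))
E
```

```text
1564 [336.66240409 195.51470588] [[314.3999938964844, 216.39999389648438], [326.79998779296875, 166.6999969482422], [359.1000061035156, 174.8000030517578], [346.6000061035156, 224.39999389648438]]
[[0.5185, 0.0589, 0.036], [0.6172, 0.0371, 0.036], [0.6027, -0.0261, 0.036], [0.5043, -0.0035, 0.036]] [[0.5172, 0.0588], [0.6152, 0.0372], [0.6008, -0.0255], [0.5031, -0.003]]
612 [218.74836601 239.83496732] [[193.8000030517578, 229.5], [244.5, 226.6999969482422], [246.0, 252.1999969482422], [195.1999969482422, 255.0]]
[[0.4873, 0.2915, 0.036], [0.4951, 0.1929, 0.036], [0.4458, 0.1882, 0.036], [0.4379, 0.2862, 0.036]] [[0.4862, 0.2897], [0.494, 0.1919], [0.4451, 0.1872], [0.4372, 0.2844]]
[[0.559444   0.01614206 0.036     ]] [[ 0.50593035 -0.19788329  0.037     ]]
```

View pics/crop1.png

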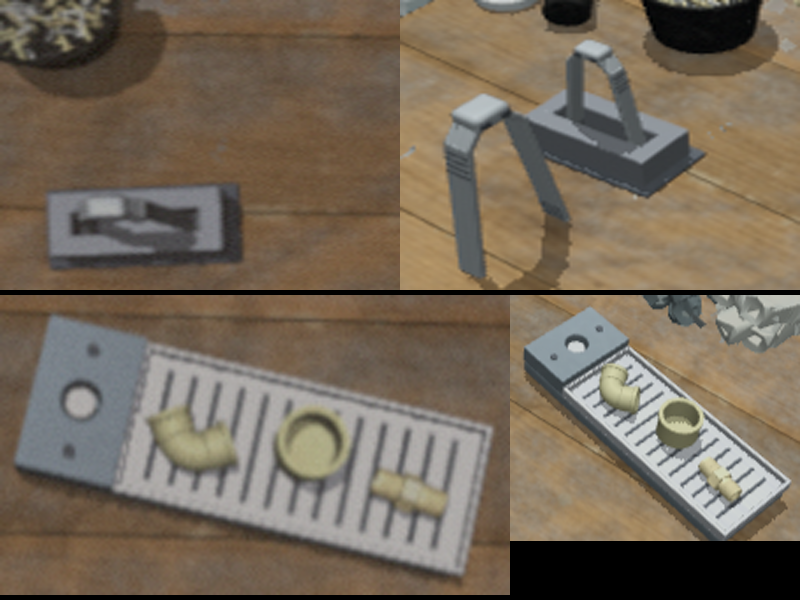

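The crops confirm the choice. The small tongs are in the stand, with the head near top pixel (210,236), and the nipple is the one at the far right of the tray. I'll set out towards the stand.

```bash
cat > go.py <<'E'
# go.py x y z yaw_of_tool_y_deg : fractions needed from current pose (tool pointing down)
import sys,numpy as np
from workcell import state
from scipy.spatial.transform import Rotation as Ro
s=state();R=Ro.from_quat(s["tcp_rot"]);x,y,z,a=map(float,sys.argv[1:5]);a=np.radians(a)
G=np.array([[np.sin(a)*-1,np.cos(a),0],[np.cos(a),np.sin(a),0],[0,0,-1]])
G=np.c_[[-np.sin(a),np.cos(a),0],[np.cos(a),np.sin(a),0],[0,0,-1]]
print("det",round(np.linalg.det(G),2),"t",round(s["t"],2),"w",round(s["grip_width"],4))
print("shift",(R.inv().apply(np.array([x,y,z])-s["eef_pos"])/.12).round(3),"turn",((R.inv()*Ro.from_matrix(G)).as_rotvec()/np.pi).round(4))
E
python3 go.py .4665 .24 .26 94.6
python3 -m handwheel '[[[1,-0.3,-0.15,-0.1,0,0,-0.03],[1,-0.6,-0.3,-0.2,0,0,-0.06],[1,-0.9,-0.4,-0.24,0,0,-0.09],[1,-1,-0.5,-0.24,0,0,-0.12],[1,-1,-0.5,-0.24,0,0,-0.122]]]' 40
python3 go.py .4665 .24 .26 94.6
```

```text
det 1.0 t 0.1 w 0.0859
shift [-3.111 -1.51  -0.243] turn [-4.000e-04 -1.000e-04 -1.223e-01]
t: 0.52
eef_pos: [0.263, 0.4294, 0.2603]
tcp_rot: [-0.041, 0.999, -0.0, 0.0]
contact_force: [-0.2, 1.7, 0.8]
grip_width: 0.0852
grip_force: 0.0
det 1.0 t 0.52 w 0.0852
shift [-1.561 -1.711  0.004] turn [-0.0002  0.0002  0.0004]
```

```bash
python3 -m handwheel '[[[1,-0.25,-0.25,0,0,0,0],[1,-0.5,-0.5,0,0,0,0],[1,-0.75,-0.75,0,0,0,0],[1,-0.9,-1,0,0,0,0]]]' | head -2
python3 -m handwheel '[[[1,-0.25,-0.25,0,0,0,0],[1,-0.5,-0.5,0,0,0,0],[1,-0.66,-0.71,0,0,0,0],[1,-0.66,-0.71,0,0,0,0],[1,-0.66,-0.71,0,0,0,0]]]'
python3 go.py .4665 .24 .26 94.6
python3 - <<'E'
from h import *
import pickle
c=wrist();pickle.dump(c,open("w1.pkl","wb"));cv2.imwrite("pics/w1.png",c["img"][:,:,::-1])
print(proj(c,[[.4665,.24,.036],[.4665,.24,.13],[.4665,.24,.006]]))
E
```

```text
t: 0.85
eef_pos: [0.3799, 0.32, 0.2595]
t: 1.27
eef_pos: [0.4648, 0.241, 0.2593]
tcp_rot: [-0.038, 0.999, -0.0, -0.001]
contact_force: [0.4, 0.2, -0.0]
grip_width: 0.0852
grip_force: 0.0
det 1.0 t 1.27 w 0.0852
shift [-0.014 -0.01  -0.006] turn [-0.     -0.0005 -0.0015]
[[316.60685944 207.94878613]
 [316.27112428 236.25077031]
 [316.6826338  201.5748965 ]]
```

View pics/w1.png

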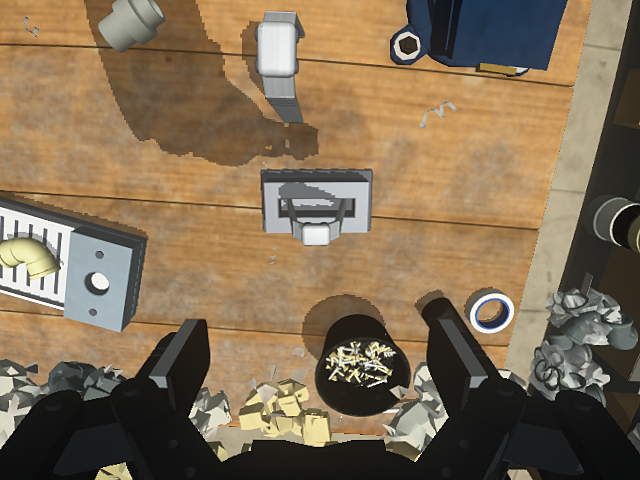

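The wrist view shows the small tongs' head at (316,234), against (316,236) predicted. The stand centre is at (317,207), against (317,208) predicted. That is close enough, so I'll descend.

```bash
python3 -m handwheel '[[[1,-0.01,-0.01,0.2,0,0,0],[1,-0.01,-0.01,0.4,0,0,0],[1,-0.01,-0.01,0.6,0,0,0],[1,-0.01,-0.01,0.8,0,0,0],[1,-0.01,-0.01,0.9,0,0,0]]]' 40 | head -2
python3 -m handwheel '[[[0.6,0,0,0.15,0,0,0],[0.3,0,0,0.3,0,0,0],[0.2,0,0,0.45,0,0,0],[0.1,0,0,0.6,0,0,0],[0.1,0,0,0.64,0,0,0],[0.1,0,0,0.64,0,0,0],[0.1,0,0,0.64,0,0,0],[0.1,0,0,0.64,0,0,0]]]'
python3 go.py .4655 .24 .075 94.6
```

```text
t: 1.73
eef_pos: [0.463, 0.242, 0.1496]
t: 2.4
eef_pos: [0.4655, 0.2416, 0.0764]
tcp_rot: [-0.04, 0.999, 0.0, 0.001]
contact_force: [1.1, -0.0, 0.0]
grip_width: 0.0467
grip_force: 0.1
det 1.0 t 2.4 w 0.0467
shift [ 0.001 -0.013  0.012] turn [ 0.0001  0.0005 -0.    ]
```

```bash
python3 -m handwheel '[[[0,0,0,0,0,0,0],[-0.07,0,0,0,0,0,0],[-0.13,0,0,0,0,0,0],[-0.13,0,0,0,0,0,0],[-0.13,0,0,0,0,0,0],[-0.13,0,0,0,0,0,0]]]' 40
python3 -m handwheel '[[[-0.13,0,0,-0.05,0,0,0],[-0.13,0,0,-0.15,0,0,0],[-0.13,0,0,-0.3,0,0,0],[-0.13,0,0,-0.45,0,0,0],[-0.13,0,0,-0.6,0,0,0],[-0.13,0,0,-0.75,0,0,0],[-0.13,0,0,-0.9,0,0,0],[-0.13,0,0,-1,0,0,0],[-0.13,0,0,-1,0,0,0]]]'
```

```text
t: 2.9
eef_pos: [0.4664, 0.2414, 0.077]
tcp_rot: [-0.04, 0.999, 0.001, 0.002]
contact_force: [-0.9, 0.8, 7.7]
grip_width: 0.0379
grip_force: 9.0
t: 3.65
eef_pos: [0.4662, 0.2411, 0.1983]
tcp_rot: [-0.04, 0.999, 0.001, 0.002]
contact_force: [0.8, 1.2, -1.8]
grip_width: 0.0373
grip_force: 4.6
```

```bash
python3 -m handwheel '[[[-0.3,0,0,0,0,0,0],[-0.6,0,0,0,0,0,0],[-1,0,0,0,0,0,0],[-1,0,0,0,0,0,0],[-1,0,0,0,0,0,0],[-1,0,0,0,0,0,0]]]' 40
python3 go.py .5594 .0161 .16 94.6
```

```text
t: 4.15
eef_pos: [0.4652, 0.2408, 0.1949]
tcp_rot: [-0.04, 0.999, -0.0, -0.0]
contact_force: [0.3, -0.2, -1.4]
grip_width: 0.0282
grip_force: 39.4
det 1.0 t 4.15 w 0.0282
shift [-0.634 -1.929  0.291] turn [-0.0001 -0.0002 -0.0003]
```

```bash
python3 -m handwheel '[[[-1,-0.05,-0.15,0,0,0,0],[-1,-0.12,-0.36,0.05,0,0,0],[-1,-0.2,-0.6,0.05,0,0,0],[-1,-0.28,-0.84,0.05,0,0,0],[-1,-0.33,-1,0.05,0,0,0]]]' | head -2
python3 -m handwheel '[[[-1,-0.08,-0.24,0,0,0,0],[-1,-0.16,-0.48,0,0,0,0],[-1,-0.24,-0.72,0.05,0,0,0],[-1,-0.29,-0.88,0.15,0,0,0],[-1,-0.3,-0.93,0.22,0,0,0],[-1,-0.3,-0.93,0.24,0,0,0],[-1,-0.3,-0.93,0.24,0,0,0],[-1,-0.3,-0.93,0.24,0,0,0]]]'
python3 go.py .5594 .0161 .16 94.6
python3 - <<'E'
from h import *
import pickle
from workcell import camera
p=[]
for n in("wrist","top","scene"):
    c=wrist() if n=="wrist" else camera(n);pickle.dump(c,open(n+"2.pkl","wb"))
    q=proj(c,[[.5594,.0161,.044],[.5594,.0161,.087]]);print(n,q)
    u,v=q[0].astype(int);r=90 if n=="wrist" else 45;u=max(u,r);v=max(v,r)
    p.append(cv2.resize(c["img"][v-r:v+r,u-r:u+r],(266,266),interpolation=2));print(u-r,v-r,r)
cv2.imwrite("pics/b2.png",np.hstack(p)[:,:,::-1])
E
```

```text
t: 4.57
eef_pos: [0.515, 0.1224, 0.189]
t: 5.23
eef_pos: [0.5586, 0.017, 0.1607]
tcp_rot: [-0.04, 0.999, 0.0, -0.0]
contact_force: [-0.9, 0.2, -0.0]
grip_width: 0.028
grip_force: 39.6
det 1.0 t 5.23 w 0.028
shift [-0.006 -0.008  0.006] turn [ 0.0001 -0.0001 -0.    ]
wrist [[316.45189239 240.04839461]
 [316.2741881  261.76188443]]
226 150 90
top [[337.18277612 195.20153848]
 [338.09289844 190.57188965]]
292 150 45
scene [[362.00762828 227.11824057]
 [363.83336199 211.96227319]]
317 182 45
```

View pics/b2.png

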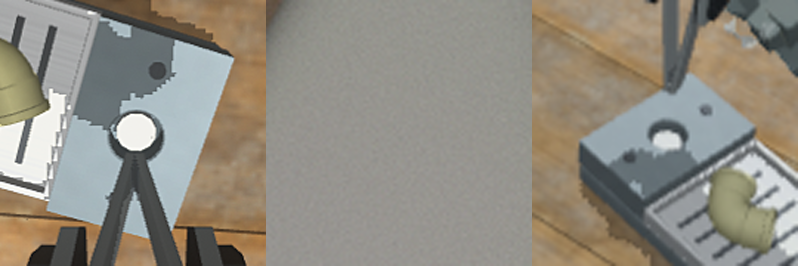

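The wrist crop shows the hole centre at full-frame pixel (318,241), where (316,240) was predicted, with the shut tips directly above it. In the scene view the tip is where it was projected. I'll press slowly.

```bash
python3 -m handwheel '[[[-1,-0.005,0,0.1,0,0,0],[-1,-0.005,0,0.2,0,0,0],[-1,-0.005,0,0.28,0,0,0],[-1,-0.005,0,0.34,0,0,0],[-1,-0.005,0,0.38,0,0,0],[-1,-0.005,0,0.38,0,0,0],[-1,-0.005,0,0.38,0,0,0]]]'
python3 -m handwheel '[[[-1,0,0,0.015,0,0,0],[-1,0,0,0.03,0,0,0],[-1,0,0,0.045,0,0,0],[-1,0,0,0.06,0,0,0],[-1,0,0,0.06,0,0,0],[-1,0,0,0.06,0,0,0]]]'
```

```text
t: 5.97
eef_pos: [0.5597, 0.0161, 0.115]
tcp_rot: [-0.04, 0.999, 0.0, -0.0]
contact_force: [-0.0, -0.4, -0.7]
grip_width: 0.0278
grip_force: 39.6
t: 6.47
eef_pos: [0.5596, 0.016, 0.1076]
tcp_rot: [-0.04, 0.999, 0.0, -0.0]
contact_force: [0.1, 0.3, -1.5]
grip_width: 0.0277
grip_force: 39.6
```

```bash
for i in 1 2; do
python3 -m handwheel '[[[-1,0,0,0.008,0,0,0],[-1,0,0,0.016,0,0,0],[-1,0,0,0.016,0,0,0],[-1,0,0,0.016,0,0,0]]]' | egrep 'eef|cont'
done
```

```text
eef_pos: [0.5597, 0.016, 0.1059]
contact_force: [-0.2, -0.1, 2.1]
eef_pos: [0.5597, 0.0161, 0.1039]
contact_force: [0.3, -0.1, 2.2]
```

```bash
for i in 1 2; do
python3 -m handwheel '[[[-1,0,0,0.008,0,0,0],[-1,0,0,0.014,0,0,0],[-1,0,0,0.014,0,0,0],[-1,0,0,0.014,0,0,0]]]' | egrep 'eef|cont'
done
```

```text
eef_pos: [0.5598, 0.016, 0.1023]
contact_force: [-0.7, 0.4, 4.5]
eef_pos: [0.5607, 0.016, 0.102]
contact_force: [-1.0, 0.8, 14.4]
```

The force rose to 14 N with no further travel, so the button is fully down. I'll hold briefly, lift, then open part way.

```bash
python3 -m handwheel '[[[-1,0,0,0,0,0,0],[-1,0,0,-0.05,0,0,0],[-1,0,0,-0.15,0,0,0],[-1,0,0,-0.3,0,0,0],[-1,0,0,-0.45,0,0,0],[-1,0,0,-0.6,0,0,0],[-1,0,0,-0.7,0,0,0],[-1,0,0,-0.7,0,0,0]]]' | egrep 'eef|cont'
python3 -m handwheel '[[[-0.3,0,0,0,0,0,0],[-0.25,0,0,0,0,0,0],[-0.2,0,0,0,0,0,0],[-0.16,0,0,0,0,0,0],[-0.13,0,0,0,0,0,0],[-0.13,0,0,0,0,0,0],[-0.13,0,0,0,0,0,0]]]'
python3 go.py .506 -.198 .185 167.6
```

```text
eef_pos: [0.5604, 0.016, 0.1865]
contact_force: [0.8, 0.6, -0.6]
t: 9.05
eef_pos: [0.5596, 0.016, 0.1843]
tcp_rot: [-0.04, 0.999, 0.0, -0.0]
contact_force: [-1.1, -0.6, -0.9]
grip_width: 0.0371
grip_force: 4.6
det 1.0 t 9.05 w 0.0371
shift [ 0.587 -1.743 -0.006] turn [ 1.000e-04 -1.000e-04 -4.058e-01]
```

```bash
python3 -m handwheel '[[[-0.13,0.02,-0.07,0,0,0,-0.015],[-0.13,0.06,-0.17,0,0,0,-0.04],[-0.13,0.1,-0.3,0,0,0,-0.07],[-0.13,0.14,-0.43,0,0,0,-0.1],[-0.13,0.19,-0.56,0,0,0,-0.13],[-0.13,0.23,-0.7,0,0,0,-0.16],[-0.13,0.27,-0.8,0,0,0,-0.185],[-0.13,0.29,-0.86,0,0,0,-0.2],[-0.13,0.29,-0.87,0,0,0,-0.2]]]' | egrep 'eef|width'
python3 go.py .506 -.198 .185 167.6
```

```text
eef_pos: [0.533, -0.092, 0.1845]
grip_width: 0.0373
det 1.0 t 9.8 w 0.0373
shift [ 0.745 -0.525 -0.004] turn [-1.000e-04 -1.000e-04 -2.056e-01]
```

```bash
python3 -m handwheel '[[[-0.13,0.06,-0.04,0,0,0,-0.015],[-0.13,0.15,-0.1,0,0,0,-0.04],[-0.13,0.25,-0.18,0,0,0,-0.07],[-0.13,0.37,-0.26,0,0,0,-0.1],[-0.13,0.48,-0.34,0,0,0,-0.13],[-0.13,0.6,-0.42,0,0,0,-0.16],[-0.13,0.69,-0.49,0,0,0,-0.185],[-0.13,0.74,-0.52,0,0,0,-0.2],[-0.13,0.745,-0.525,0,0,0,-0.206],[-0.13,0.745,-0.525,0,0,0,-0.206],[-0.13,0.745,-0.525,0,0,0,-0.206]]]' | egrep 'eef|width'
python3 go.py .506 -.198 .185 167.6
python3 - <<'E'
from h import *
import pickle
c=wrist();pickle.dump(c,open("w3.pkl","wb"));cv2.imwrite("pics/w3.png",c["img"][:,:,::-1])
print(proj(c,[[.506,-.198,.037],[.506,-.198,.112],[.506,-.198,.048]]))
E
```

```text
eef_pos: [0.5064, -0.1962, 0.1845]
grip_width: 0.037
det 1.0 t 10.72 w 0.037
shift [ 0.015  0.    -0.004] turn [-0.      0.0001 -0.0005]
[[317.98330624 224.6297433 ]
 [318.14306989 258.25278236]
 [318.00182283 228.52503108]]
```

View pics/w3.png

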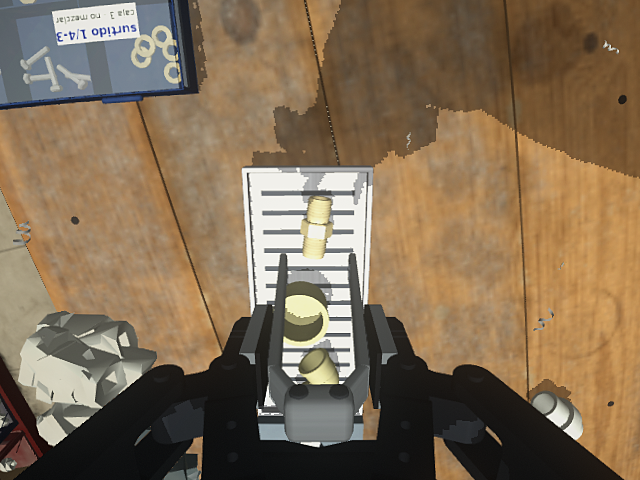

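The nipple lies from (320,197) to (314,257) with its hex at (317,228). The tips are at u=284 and u=353, so it is already centred between them, turned about 5° from the tool. I'll measure it by mask.

```bash
python3 - <<'E'
from h import *
import pickle
c=pickle.load(open("w3.pkl","rb"));im=c["img"][185:265,290:345]
h=cv2.cvtColor(im,cv2.COLOR_RGB2HSV);m=((h[...,1]>55)&(h[...,0]>15)&(h[...,0]<35)&(h[...,2]>110)).astype(np.uint8)
n,l,st,ce=cv2.connectedComponentsWithStats(m);i=1+st[1:,4].argmax()
p=np.argwhere(l==i)[:,::-1]+[290,185.];print(st[i],ce[i]+[290,185],cv2.minAreaRect(p.astype(np.float32)))
w=ray(c,p,.040)[:,:2];r=cv2.minAreaRect((w*1000).astype(np.float32));print(r)
b=cv2.boxPoints(r);e=[b[1]-b[0],b[2]-b[1]];e=max(e,key=np.linalg.norm);print("axis",np.degrees(np.arctan2(e[1],e[0])),"mean",w.mean(0))
hist=[np.ptp(p[p[:,1]==v,0])+1 for v in np.unique(p[:,1])];print(hist)
E
```

```text
[  10   11   33   63 1159] [316.40465919 225.47540984] ((316.5577087402344, 226.71153259277344), (31.182466506958008, 61.97270202636719), 11.309932708740234)
((507.5010681152344, -196.93197631835938), (49.509422302246094, 24.218605041503906), 67.23567962646484)
axis 67.2357 mean [ 0.50722656 -0.19820875]
[np.float64(11.0), np.float64(13.0), np.float64(19.0), np.float64(20.0), np.float64(22.0), np.float64(22.0), np.float64(24.0), np.float64(23.0), np.float64(23.0), np.float64(23.0), np.float64(23.0), np.float64(23.0), np.float64(24.0), np.float64(23.0), np.float64(23.0), np.float64(23.0), np.float64(23.0), np.float64(24.0), np.float64(23.0), np.float64(23.0), np.float64(23.0), np.float64(22.0), np.float64(22.0), np.float64(26.0), np.float64(27.0), np.float64(27.0), np.float64(30.0), np.float64(31.0), np.float64(31.0), np.float64(32.0), np.float64(32.0), np.float64(32.0), np.float64(31.0), np.float64(32.0), np.float64(32.0), np.float64(32.0), np.float64(32.0), np.float64(31.0), np.float64(29.0), np.float64(27.0), np.float64(27.0), np.float64(25.0), np.float64(23.0), np.float64(23.0), np.float64(22.0), np.float64(23.0), np.float64(23.0), np.float64(22.0), np.float64(22.0), np.float64(23.0), np.float64(23.0), np.float64(23.0), np.float64(22.0), np.float64(22.0), np.float64(23.0), np.float64(22.0), np.float64(22.0), np.float64(22.0), np.float64(21.0), np.float64(21.0), np.float64(18.0), np.float64(5.0), np.float64(5.0)]
```

```bash
python3 go.py .507 -.1975 .100 162
python3 -m handwheel '[[[-0.13,0.015,0,0.05,0,0,0.015],[-0.13,0.015,0,0.1,0,0,0.031],[-0.13,0.015,0,0.2,0,0,0.031],[-0.13,0.015,0,0.27,0,0,0.031],[-0.13,0.015,0,0.3,0,0,0.031],[-0.13,0.015,0,0.3,0,0,0.031]]]'
python3 - <<'E'
from h import *
import pickle
c=wrist();pickle.dump(c,open("w4.pkl","wb"))
cv2.imwrite("pics/w4.png",cv2.resize(c["img"][140:360,200:440],None,fx=2,fy=2)[:,:,::-1])
E
python3 go.py .507 -.1975 .100 162
```

```text
det 1.0 t 10.77 w 0.0371
shift [ 0.011 -0.007  0.704] turn [-0.      0.0001  0.0309]
t: 11.27
eef_pos: [0.5056, -0.1979, 0.1476]
tcp_rot: [-0.588, 0.809, 0.001, -0.0]
contact_force: [-0.2, -0.4, -0.9]
grip_width: 0.0369
grip_force: 4.6
det 1.0 t 11.32 w 0.0373
shift [-0.008 -0.008  0.402] turn [0.0002 0.     0.0004]
```

View pics/w4.png

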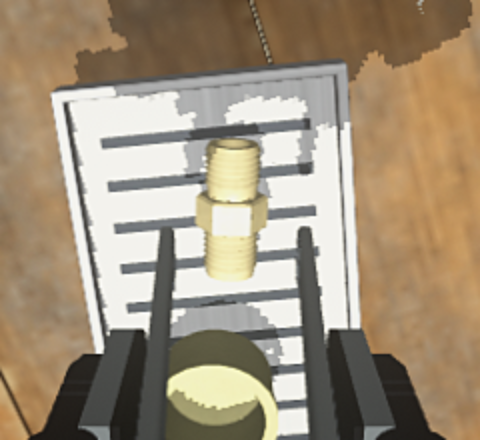

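The nipple is now parallel to the legs with its hex at crop (232,212), and the tips are at u=167 and u=305. It is about 1 mm off centre, which is fine. I'll descend.

```bash
python3 -c "
from h import *;import pickle
c=pickle.load(open('w4.pkl','rb'));print(ray(c,[(316,246.5)],.048),ray(c,[(318,254)],.078))"
python3 -m handwheel '[[[-0.13,-0.01,-0.008,0.08,0,0,0],[-0.13,-0.01,-0.008,0.18,0,0,0],[-0.13,-0.01,-0.008,0.27,0,0,0],[-0.13,-0.01,-0.008,0.34,0,0,0],[-0.13,-0.01,-0.008,0.38,0,0,0],[-0.13,-0.01,-0.008,0.4,0,0,0],[-0.13,-0.01,-0.008,0.4,0,0,0],[-0.13,-0.01,-0.008,0.4,0,0,0]]]'
python3 - <<'E'
from h import *
from workcell import camera
c=wrist();a=cv2.resize(c["img"][140:340,220:420],(400,400))
s=camera("scene");u,v=proj(s,[[.507,-.1975,.048]])[0].astype(int)
b=cv2.resize(s["img"][v-50:v+50,u-50:u+50],(400,400),interpolation=2)
cv2.imwrite("pics/w5.png",np.hstack([a,b])[:,:,::-1])
E
```

```text
[[ 0.50669097 -0.198288    0.048     ]] [[ 0.50381621 -0.20315239  0.078     ]]
t: 11.98
eef_pos: [0.5074, -0.1978, 0.1008]
tcp_rot: [-0.588, 0.809, -0.0, 0.0]
contact_force: [-0.5, -0.8, -0.8]
grip_width: 0.0371
grip_force: 4.6
```

View pics/w5.png

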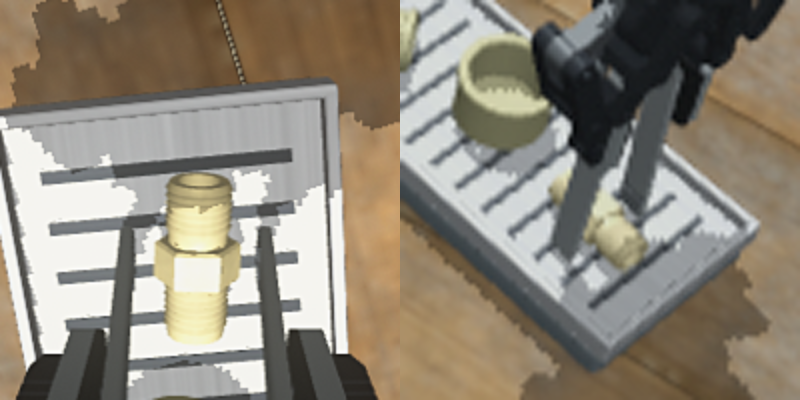

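The tips straddle the hex on both sides. Closing.

```bash
python3 -m handwheel '[[[-0.17,0,0,0,0,0,0],[-0.2,0,0,0,0,0,0],[-0.24,0,0,0,0,0,0],[-0.3,0,0,0,0,0,0],[-0.4,0,0,0,0,0,0],[-0.6,0,0,0,0,0,0],[-1,0,0,0,0,0,0],[-1,0,0,0,0,0,0],[-1,0,0,0,0,0,0]]]' 70
python3 -m handwheel '[[[-1,0,0,-0.02,0,0,0],[-1,0,0,-0.06,0,0,0],[-1,0,0,-0.12,0,0,0],[-1,0,0,-0.2,0,0,0],[-1,0,0,-0.28,0,0,0],[-1,0,0,-0.36,0,0,0],[-1,0,0,-0.44,0,0,0],[-1,0,0,-0.5,0,0,0],[-1,0,0,-0.5,0,0,0]]]'
```

```text
t: 12.83
eef_pos: [0.5072, -0.1977, 0.1008]
tcp_rot: [-0.588, 0.809, -0.0, 0.0]
contact_force: [-1.8, 1.0, 5.2]
grip_width: 0.0314
grip_force: 68.9
t: 13.58
eef_pos: [0.5078, -0.1981, 0.1624]
tcp_rot: [-0.588, 0.809, -0.001, 0.001]
contact_force: [-0.1, -1.0, -2.0]
grip_width: 0.0314
grip_force: 69.4
```

```bash
python3 -m handwheel '[[[-1,0,0,-0.05,0,0,0],[-1,0,0,-0.15,0,0,0],[-1,0,0,-0.25,0,0,0],[-1,0,0,-0.35,0,0,0],[-1,0,0,-0.45,0,0,0],[-1,0,0,-0.55,0,0,0],[-1,0,0,-0.63,0,0,0],[-1,0,0,-0.68,0,0,0],[-1,0,0,-0.7,0,0,0],[-1,0,0,-0.7,0,0,0],[-1,0,0,-0.7,0,0,0],[-1,0,0,-0.7,0,0,0]]]'
python3 - <<'E'
from h import *
from workcell import camera
c=wrist();a=cv2.resize(c["img"][140:340,220:420],(400,400))
s=camera("scene");u,v=proj(s,[[.507,-.1975,.14]])[0].astype(int);print(u,v)
b=cv2.resize(s["img"][v-75:v+75,u-75:u+75],(400,400),interpolation=2)
cv2.imwrite("pics/w6.png",np.hstack([a,b])[:,:,::-1])
E
```

```text
t: 14.58
eef_pos: [0.5069, -0.1976, 0.2438]
tcp_rot: [-0.588, 0.809, 0.001, -0.0]
contact_force: [-0.1, -0.7, -1.7]
grip_width: 0.0315
grip_force: 69.5
456 268
```

View pics/w6.png

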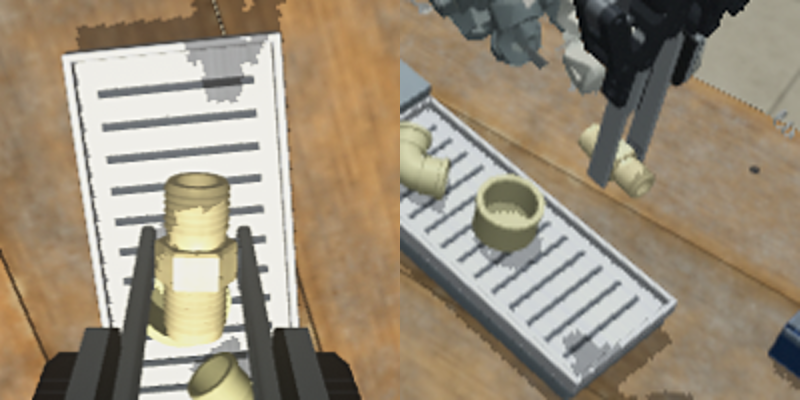

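The nipple is gripped firmly by its hex, well above the tray. The cap and elbow have not moved. Handing in.

```bash
python3 -c "
from workcell import hand_in;print(hand_in())"
```

```text
the job is handed in; nothing more can be done
None
```

The job is handed in at about 15 s: the shut tongs pressed the stop button to its end stop (14 N, no further travel), and they now hold the nipple still about 16 cm above the table, with the cap and elbow left in place.

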